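Slide the plank out to the marker post and hold it

TASK

Using the scraper block, held in the gripper, wipe the three wood chips off the grey sawing stand onto the table, without touching them with the fingers, then stand the scraper back on the table and let go of it. Then slide the plank straight out over the stand's front edge, lying flat on the stand, until its front end is level with the upright marker post, and keep hold of the plank there so that it cannot tip: finish while holding it. Leave the glue bottle, the tin and the screwdriver where they are.

Things in the scene. Friction and masses are not known exactly. Their poses are not given: they have to be found in the camera images.
- stand: low fixed sawing stand: grey deck 180 x 360 mm (its x by y), deck surface 70 mm above the table. Origin on the table under its centre, z up; its +y axis is the outward direction, towards the front edge and the marker post; +x is its side facing away from the robot. Turned up to about 0.25 rad. The deck has no rims or fences: the plank slides freely on it and chips can be wiped off any side
- stand_edge (a point): middle of the stand's front (outward) edge, on the deck surface; axes as the stand's
- plank: light wooden plank 80 x 280 x 18 mm (x, y, z), about 0.3 kg, loose, lying flat on the deck, its +y end being the front, along the stand's +y to within 0.06 rad. Across its top near the rear is a fixed batten. Origin at the centre of the underside; balance point about 150 mm behind the front end. It starts with its front end 115 to 145 mm behind the stand's front edge; at the post 170 to 205 mm of it overhang, so that it tips if let go
- plank_front (a point): middle of the plank's front end, at its top face; 225 mm in front (plank's +y) of the batten's centre
- plank_batten (a point): centre of the wooden batten on the plank, the place to grip: 70 mm long (x), 24 mm thick (y), 34 mm high (18 to 52 mm above the plank's underside, so this point is 35 mm above the underside). The plank's rear end lies 55 mm behind it. Axes as the plank's
- post: fixed upright marker post beside the plank's path, beyond the stand's front edge on the side away from the robot: aluminium bar 16 x 16 mm, 140 mm high, on a small low foot. Origin on the table under the bar's centre, axes parallel to the stand's. It stands 85 mm to the side (stand's +x) of the stand's centre line. The plank's front end belongs level, along y, with the bar
- post_top (a point): centre of the post's top, 140 mm above the table; axes as the stand's
- scraper: loose hand scraper block standing on the table, 62 mm high, 0.18 kg: aluminium flat base 36 x 90 x 22 mm (x, y, z) under a wooden grip rib 24 x 80 x 40 mm. Origin at the centre of its underside
- scraper_grip (a point): centre of the scraper's grip rib (24 mm thick in x, 80 mm long in y, 40 mm high), 42 mm above the scraper's underside; axes as the scraper's
- chip0: loose dark wood chip 26 x 20 x 12 mm, 12 g, lying flat on the deck in front of the plank's front end, 30 to 80 mm behind the stand's front edge and within 50 mm of its centre line. Origin at the centre of the underside
- chip0_mid (a point): centre of chip0, half-way up
- chip1: loose dark wood chip 26 x 20 x 12 mm, 12 g, lying flat on the deck in front of the plank's front end, 30 to 80 mm behind the stand's front edge and within 50 mm of its centre line. Origin at the centre of the underside
- chip1_mid (a point): centre of chip1, half-way up
- chip2: loose dark wood chip 26 x 20 x 12 mm, 12 g, lying flat on the deck in front of the plank's front end, 30 to 80 mm behind the stand's front edge and within 50 mm of its centre line. Origin at the centre of the underside
- chip2_mid (a point): centre of chip2, half-way up
- glue_mid (a point): bystander: centre of a white glue bottle, 54 mm wide, 130 mm high, standing beyond the stand
- tin_mid (a point): bystander: centre of an open metal tin, 72 mm wide, 100 mm high, standing beyond the stand, to the right
- screwdriver_grip (a point): bystander: middle of the handle of a 220 mm screwdriver lying on the table near the robot, to its left

How it is judged:
By the outcome, as a careful person would: the job done as asked, in the order asked, and still so for the second after the job is handed in, while the arm keeps its last pose, push and grip.
It also fails if it takes over 61 s, if anything falls off the work surface, if the arm or the gripper's body presses on something with over 40 N, if the wrist force passes 120 N, or if a joint passes its speed limit or range.

ROBOT

A 6-joint arm with a two-finger parallel gripper is mounted at the origin on the work surface. World frame = base frame: x ahead of the robot, y to its left, z up, the work surface at z = 0. Lengths are in m, angles in rad, forces in N, time in s.
With the tool pointing down it reaches from about 0.25 to 0.725 m from the base axis. Payload 4 kg.
Tool frame: the origin (TCP) lies midway between the tips of the shut fingers; the grasp point (between the pads) lies 19 mm behind it; x points along the fingers, y is the direction in which the jaws open and shut, and the axes are right-handed (so a half turn about x gives the same grasp; the last joint's range is limited). The gripper opens to 85 mm and grips with 20 to 120 N. Pads are 22 mm wide; open, the fingers measure 114 mm over their backs; the gripper's body (76 mm by 85 mm) begins 54 mm behind the grasp point. The pads swing forward as they close: fully open they stand 13 mm farther back than shut.
Start: joints at [1.126, 0.241, 0.005, 1.335, 0, 1.571], TCP at [0.215, 0.451, 0.231] pointing down, gripper open.
Joint ranges: [-2.72, 2.72], [-1.05, 1.87], [-1.09, 1.28], [-1.99, 2.15], [-1.42, 1.44], [-3.14, 3.14]. Speed limits (rad/s): [2.79, 2.79, 3.14, 3.14, 3.14, 3.14].

INTERFACE

Orientations are given as a unit quaternion [x, y, z, w].
In Python, from workcell import * gives the robot as it stands.
- The arm moves only by the tool play_rows, never from a script. Its argument "plan" is a list of rows, each a list of 7 numbers: the shift along the tool's x, y, z in mm, then the turn, a rotation vector about the tool's x, y, z in rad, then the closure, from -1 (fully open) to 1 (shut). In form: [[x, y, z, rx, ry, rz, grip], ...]. A call has 1 to 20 rows; each row shifts and turns the commanded pose from where the row before left it, along the tool's axes as they then stand; what a row does not reach is not made up. A row lasts 1/12 s, in which the tool goes at most 41.7 mm and 7.16 degrees, less where a joint would pass 70% of its speed; a pose out of reach is approached as far as the arm can. A call with a gripper value outside its range is refused whole. The fingers move at their own pace and stop on an object; the grip force is fixed at half the most. Time passes only in rows, so rows that do not move let the fingers close. It gives the time, the measured TCP pose, the force and the opening at its end, in the units of the state.
- get_obs(): the state, without advancing time (a new reading comes with each control period).
- camera(name): name is "scene" or "top" or "wrist"; returns a dict with "frame" (384x512x3 uint8, red, green, blue), "depth" (384x512 float32, m along the optical axis (not along the pixel's ray), 0 where there is no reading), "fx", "fy", "cx", "cy" (pixels), "distortion" ([k1, k2, p1, p2, k3] as OpenCV has them; the pictures are not rectified), "camera_from_world" (4x4, takes a point from world to camera coordinates). Camera axes: x right, y up, looking along -z (the intrinsics and any distortion apply to the point x, -y, -z); pixel columns grow to the right and rows downward; lengths in m; the calibration is good to about 2 mm. A picture is of the moment at which its call begins.
- job_done(): hands the job in, once; it reports no verdict.
Trained networks look in a picture, given as the dict that the camera call returned (one of the last four; its "shot" number tells which), for a name from the list of things; names that differ only in an ending like _2 or _b are one class to them, and where a whole thing is asked for, a point or a joint stands for the part that bears it (a point fixed in the world has none). Each returns a list of dicts, best first, with "confidence" (0 to 1); they miss things now and then, are a little off and sometimes report something else, mostly with a low value. They report only what shows in the picture. A call takes as long as a camera call.
- search_frame(thing, picture): "centre" ([x, y, z] in m, in world coordinates, good to about 4 mm: the middle of the surface that is visible of it).
- pinpoint(thing, picture): "centre" ([x, y, z] in m, in world coordinates, good to about 4 mm: a listed point, or the origin of a listed thing).
The state is a dict: "clock": time; "joint_pos": joint angles; "joint_vel": joint speeds; "tau": joint torques, N m; "eef_pos": TCP position; "tool_rot": TCP orientation; "ft_force": force on the tool from outside, world axes, zero at the start; "ft_torque": the same for the moment, N m; "grip_width": finger opening in m.
Only numpy, scipy, OpenCV 4.12 (cv2) and the standard library are available. Lean on these libraries where they do the work, as an engineer would, in place of code of your own. Each camera call takes 0.05 s, during which the arm holds its last target. There are 200 camera calls.

## Working session

There is one attempt and no reset: what is moved stays moved. The work goes in short steps, Python scripts to look and compute and a tool call to move; the robot and the scene stay as the last step left them, time stands still between calls to the robot, and variables do not carry over. Pictures are saved under pics/ and viewed, about 8 in all and at most 12, crops included, and the job is handed in when it is done.

Besides the shell and the picture viewer there is one more tool, called after ">>>" in YAML: its name, and indented under it one key for each argument. play_rows: Moves the arm, as the interface text tells. Its arguments: {"type":"object","properties":{"plan":{"type":"array","items":{"type":"array","items":{"type":"number"}}}},"required":["plan"]}

```bash
mkdir -p pics; ls
python3 - <<'E'
from workcell import *
import cv2,numpy as np
o=get_obs();print(o['eef_pos'],o['tool_rot'],o['grip_width'],o['clock'])
np.set_printoptions(precision=4,suppress=True)
for n in('scene','top'):
    p=camera(n);cv2.imwrite(f'pics/{n}0.png',p['frame'][:,:,::-1])
    for t in ['stand','stand_edge','plank','plank_front','plank_batten','post','post_top','scraper','scraper_grip','chip0_mid','glue_mid','tin_mid','screwdriver_grip']:
        print(n,t,[(np.round(d['centre'],4).tolist(),round(d['confidence'],2)) for d in pinpoint(t,p)][:5])
E
```

```text
pics
[0.21485905 0.45076331 0.23039213] [ 0.15523768  0.68987228 -0.15671534  0.68950548] 0.08553314343875833 0.0
scene stand [([0.5811, 0.0013, 0.0044], 0.81), ([0.3878, 0.1518, 0.0116], 0.2)]
scene stand_edge [([0.5877, 0.1857, 0.0692], 0.69)]
scene plank [([0.5715, -0.0812, 0.0653], 0.79), ([0.5674, 0.0567, 0.0861], 0.21)]
scene plank_front [([0.5686, 0.0588, 0.0903], 0.67)]
scene plank_batten [([0.5752, -0.1715, 0.1055], 0.86)]
scene post [([0.6815, 0.3573, 0.002], 0.96)]
scene post_top [([0.6743, 0.3468, 0.1414], 0.68), ([0.7585, -0.1381, 0.0665], 0.42)]
scene scraper [([0.4671, -0.3926, 0.0002], 0.87), ([0.7237, -0.2484, 0.0506], 0.36)]
scene scraper_grip [([0.466, -0.3978, 0.0433], 0.75)]
scene chip0_mid [([0.5454, 0.1233, 0.073], 0.69), ([0.5867, 0.1526, 0.0711], 0.6)]
scene glue_mid [([0.7584, -0.14, 0.0661], 0.9), ([0.4683, -0.3946, 0.0017], 0.22)]
scene tin_mid [([0.7205, -0.2497, 0.0502], 0.91)]
scene screwdriver_grip [([0.3897, 0.1504, 0.0131], 0.76)]
top stand [([0.5753, 0.0005, -0.0004], 0.57), ([0.544, 0.124, 0.0777], 0.2)]
top stand_edge [([0.5846, 0.1803, 0.0628], 0.82)]
top plank [([0.6789, 0.3538, 0.0008], 0.67), ([0.574, -0.0781, 0.0738], 0.65)]
top plank_front [([0.5713, 0.0536, 0.0923], 0.74), ([0.4659, -0.395, 0.0016], 0.33)]
top plank_batten [([0.5781, -0.1706, 0.1048], 0.68)]
top post [([0.6811, 0.3546, 0.0014], 0.69)]
top post_top [([0.6762, 0.3519, 0.1395], 0.63)]
top scraper [([0.4624, -0.3945, 0.0008], 0.58)]
top scraper_grip [([0.4618, -0.3905, 0.0415], 0.79)]
top chip0_mid [([0.5443, 0.1219, 0.0805], 0.64)]
top glue_mid [([0.7563, -0.1406, 0.067], 0.95)]
top tin_mid []
top screwdriver_grip [([0.3864, 0.1477, 0.014], 0.97)]
```

View pics/top0.png

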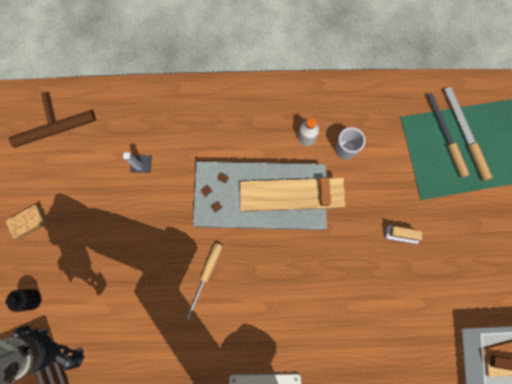

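View pics/scene0.png

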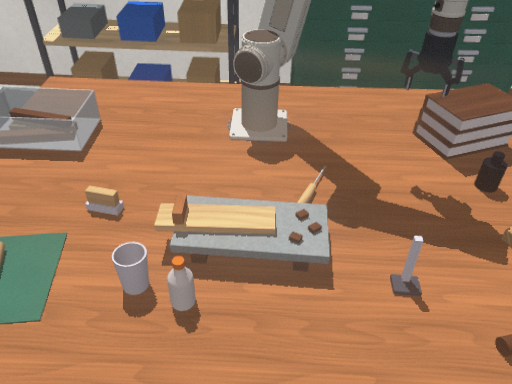

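Top picture: chips at about (207,190), (222,177) and (216,207). The plank runs from x 240 to 345 with the batten at 325, the scraper is at (404,234) and the post at (135,160). Next I'll fit the geometry from depth.

```bash
cat > h.py <<'E'
from workcell import *
import cv2,numpy as np
from scipy.spatial.transform import Rotation as R
np.set_printoptions(precision=4,suppress=True)
def cloud(p):
    h,w=p['depth'].shape
    v,u=np.mgrid[:h,:w].astype(float)
    K=np.array([[p['fx'],0,p['cx']],[0,p['fy'],p['cy']],[0,0,1]])
    n=cv2.undistortPoints(np.stack([u.ravel(),v.ravel()],1)[:,None],K,np.array(p['distortion']))[:,0].reshape(h,w,2)
    d=p['depth']; c=np.stack([n[...,0]*d,-n[...,1]*d,-d,np.ones_like(d)],-1)
    W=(c@np.linalg.inv(p['camera_from_world']).T)[...,:3]; W[d==0]=np.nan
    return W
def rect(P):
    (c,s,a)=cv2.minAreaRect((P[:,:2]*1000).astype(np.float32)); b=cv2.boxPoints((c,s,a))
    return np.array(c)/1000,np.array(s),a
def comps(mask,W,f,minpx=8):
    n,l,st,_=cv2.connectedComponentsWithStats(mask.astype(np.uint8))
    for i in range(1,n):
        P=W[(l==i)]
        if len(P)>=minpx: print(f,len(P),'mean',np.nanmean(P,0),'rect',*rect(P[~np.isnan(P[:,0])]))
E
python3 - <<'E'
from h import *
for n in ('top','scene'):
    p=camera(n);W=cloud(p);f=p['frame'].astype(int)
    x,y,z=W[...,0],W[...,1],W[...,2]
    roi=(x>.4)&(x<.72)&(y>-.3)&(y<.25)
    sat=f.max(2)-f.min(2)
    comps(roi&(z>.055)&(z<.1),W,n+' stand+',200)
    comps(roi&(z>.055)&(z<.1)&(sat>60),W,n+' wood',6)
    comps(roi&(z>.06)&(f.sum(2)<270)&(y>.04),W,n+' dark',6)
    comps(roi&(z>.115),W,n+' batten',6)
    s=(x>.4)&(x<.53)&(y>-.47)&(y<-.31)
    comps(s&(z>.05),W,n+' rib',6); comps(s&(z>.012),W,n+' scr',6)
    q=(x>.62)&(x<.74)&(y>.28)&(y<.42)
    comps(q&(z>.12),W,n+' post',4)
    for t in('chip0_mid','chip1_mid','chip2_mid'):print(t,[(d['centre'],d['confidence']) for d in search_frame(t,p)])
E
```

```text
top stand+ 8826 mean [ 0.5738 -0.0057  0.0757] rect [ 0.5767 -0.0212] [406.5216 182.1266] 87.55996704101562
top wood 31 mean [0.6247 0.103  0.0817] rect [0.6246 0.103 ] [18.9031 11.993 ] 63.358116149902344
top wood 2783 mean [ 0.572  -0.0746  0.0876] rect [ 0.5738 -0.0832] [ 81.2395 279.9995] 0.8237428069114685
top wood 32 mean [0.5889 0.1476 0.0817] rect [0.5884 0.1478] [14.4919 17.3615] 44.05809783935547
top wood 31 mean [0.5439 0.1213 0.0805] rect [0.5444 0.1213] [12.5643 17.15  ] 36.069644927978516
top dark 53 mean [0.6238 0.1031 0.0818] rect [0.6241 0.1036] [25.209  16.0747] 59.8839225769043
top dark 54 mean [0.5895 0.1485 0.0812] rect [0.5908 0.15  ] [21.902  21.5788] 39.58732223510742
top dark 54 mean [0.5447 0.1211 0.0812] rect [0.5449 0.1213] [18.8949 19.2959] 32.974205017089844
top batten 217 mean [ 0.5739 -0.1686  0.1216] rect [ 0.5739 -0.169 ] [68.8155 22.1634] 0.1358691155910492
top rib 276 mean [ 0.4635 -0.3958  0.0613] rect [ 0.4639 -0.3968] [81.4256 24.4673] 78.65453338623047
top scr 462 mean [ 0.4612 -0.3905  0.0471] rect [ 0.4635 -0.3968] [91.5944 36.6234] 76.861251
[... 1431 characters left out ...]
39.78056716918945
scene dark 50 mean [0.6349 0.1025 0.0775] rect [0.6358 0.1031] [13.974  27.8366] 3.004391670227051
scene batten 242 mean [ 0.5803 -0.1682  0.1221] rect [ 0.5774 -0.169 ] [74.1422 24.4807] 1.0315847396850586
scene rib 298 mean [ 0.4704 -0.3946  0.0602] rect [ 0.4675 -0.3954] [80.4363 27.2207] 77.78119659423828
scene scr 732 mean [ 0.4752 -0.3928  0.0418] rect [ 0.47   -0.3972] [88.4423 38.3262] 82.98656463623047
scene post 125 mean [0.681  0.351  0.1335] rect [0.6789 0.3522] [18.2256 20.4126] 84.02816772460938
chip0_mid [([0.5472, 0.1224, 0.0799], 0.42)]
chip1_mid [([0.5933, 0.1462, 0.0816], 0.65)]
chip2_mid [([0.6344, 0.1076, 0.078], 0.63), ([0.6886, 0.3547, 0.0114], 0.55)]
```

```bash
cat >> h.py <<'E'
def axes():
    o=get_obs(); M=R.from_quat(o['tool_rot']).as_matrix(); return o,np.array(o['eef_pos']),M
def to(target,jaw=None,pos=None,M=None):
    """shift (mm, tool axes) and turn to target; jaw = world angle of jaw axis (mod pi)"""
    o,p,M0=axes(); p=p if pos is None else pos; M=M0 if M is None else M
    s=M.T@(np.array(target)-p)*1000
    if jaw is None: return s,0,target,M
    best=None
    for k in (0,1):
        a=jaw+k*np.pi; y=np.array([np.cos(a),np.sin(a),0]); x=np.array([0,0,-1.]); G=np.stack([x,y,np.cross(x,y)],1)
        rv=R.from_matrix(M.T@G).as_rotvec()
        if best is None or np.linalg.norm(rv)<np.linalg.norm(best[0]): best=(rv,G)
    return s,best[0],target,best[1]
def st():
    o,p,M=axes(); print('t',o['clock'],'p',p,'w',o['grip_width'],'F',o['ft_force'],'\nq',np.array(o['joint_pos']),'\nM',M)
E
python3 - <<'E'
from h import *
st()
print(to([.465,-.396,.13],-.2)[:2])
print(to([.465,-.396,.13],-.2+np.pi)[:2])
E
```

```text
t 1.8 p [0.2151 0.4513 0.2313] w 0.08508504675292924 F [ 0.7046 -0.1353  0.1067] 
q [ 1.126   0.2406  0.005   1.3352 -0.      1.5708] 
M [[ 0.      0.4303  0.9027]
 [-0.      0.9027 -0.4303]
 [-1.      0.      0.    ]]
(array([ 101.334 , -657.3892,  590.1361]), array([ 1.326,  0.   , -0.   ]))
(array([ 101.334 , -657.3892,  590.1361]), array([ 1.326,  0.   , -0.   ]))
```

>>> play_rows:
  plan:
    - [0,0,0,0.1105,0,0,-1]
    - [0,0,0,0.1105,0,0,-1]
    - [0,0,0,0.1105,0,0,-1]
    - [0,0,0,0.1105,0,0,-1]
    - [0,0,0,0.1105,0,0,-1]
    - [0,0,0,0.1105,0,0,-1]
    - [0,0,0,0.1105,0,0,-1]
    - [0,0,0,0.1105,0,0,-1]
    - [0,0,0,0.1105,0,0,-1]
    - [0,0,0,0.1105,0,0,-1]
    - [0,0,0,0.1105,0,0,-1]
    - [0,0,0,0.1105,0,0,-1]
    - [0,15,30,0,0,0,-1]
    - [0,15,30,0,0,0,-1]
    - [0,15,30,0,0,0,-1]
    - [0,15,30,0,0,0,-1]
    - [0,15,30,0,0,0,-1]
    - [0,15,30,0,0,0,-1]
    - [0,15,30,0,0,0,-1]
    - [0,15,30,0,0,0,-1]

```text
clock: 3.47
eef_pos: [0.2851, 0.1909, 0.2315]
tool_rot: [0.548, 0.448, -0.547, 0.448]
ft_force: [1.3, -0.2, 0.8]
grip_width: 0.0856
```

>>> play_rows:
  plan:
    - [0,16,30,0,0,0,-1]
    - [0,16,30,0,0,0,-1]
    - [0,16,30,0,0,0,-1]
    - [0,16,30,0,0,0,-1]
    - [0,16,30,0,0,0,-1]
    - [0,16,30,0,0,0,-1]
    - [0,16,30,0,0,0,-1]
    - [0,16,30,0,0,0,-1]
    - [0,16,30,0,0,0,-1]
    - [0,16,30,0,0,0,-1]
    - [0,16,30,0,0,0,-1]
    - [0,16,30,0,0,0,-1]
    - [10,16,30,0,0,0,-1]
    - [10,16,30,0,0,0,-1]
    - [10,16,30,0,0,0,-1]
    - [10,16,30,0,0,0,-1]
    - [10,16,30,0,0,0,-1]
    - [10,16,30,0,0,0,-1]
    - [0,0,0,0,0,0,-1]
    - [0,0,0,0,0,0,-1]

```text
clock: 5.13
eef_pos: [0.4593, -0.3952, 0.1689]
tool_rot: [-0.548, -0.448, 0.548, -0.446]
ft_force: [-0.0, 0.3, -0.5]
grip_width: 0.0852
```

Run:
```python
from h import *
st()
p=camera('wrist');cv2.imwrite('pics/w1.png',p['frame'][:,:,::-1]);W=cloud(p)
x,y,z=W[...,0],W[...,1],W[...,2]
s=(x>.38)&(x<.55)&(y>-.5)&(y<-.28)
comps(s&(z>.05)&(z<.075),W,'rib',50); comps(s&(z>.015)&(z<.03),W,'base',50)
```

```text
t 5.1333 p [ 0.4593 -0.3952  0.1689] w 0.08518127509549463 F [-0.0235  0.3459 -0.4813] 
q [-0.7105  0.4847  0.197   1.2869  0.0001  1.0626] 
M [[-0.0027  0.9796 -0.2009]
 [ 0.0025 -0.2009 -0.9796]
 [-1.     -0.0032 -0.0019]]
rib 2463 mean [ 0.4666 -0.3933  0.0614] rect [ 0.4661 -0.3961] [79.6459 24.0161] 78.74981689453125
base 948 mean [ 0.4665 -0.3844  0.0216] rect [ 0.466  -0.3961] [89.6413 36.0007] 79.22795867919922
```

>>> play_rows:
  plan:
    - [28,6.7,-0.6,0,0,0,-1]
    - [28,0,0,0,0,0,-1]
    - [28,0,0,0,0,0,-1]
    - [25,0,0,0,0,0,-1]
    - [17,0,0,0,0,0,-1]
    - [12,0,0,0,0,0,-1]
    - [4,0,0,0,0,0,-1]
    - [0,0,0,0,0,0,-1]
    - [0,0,0,0,0,0,1]
    - [0,0,0,0,0,0,1]
    - [0,0,0,0,0,0,1]
    - [0,0,0,0,0,0,1]
    - [0,0,0,0,0,0,1]
    - [0,0,0,0,0,0,1]
    - [0,0,0,0,0,0,1]
    - [0,0,0,0,0,0,1]

```text
clock: 6.52
eef_pos: [0.467, -0.3952, 0.0301]
tool_rot: [0.548, 0.447, -0.547, 0.448]
ft_force: [-1.0, 1.2, 5.4]
grip_width: 0.0231
```

Run:
```python
from h import *
st()
o,p,M=axes()
print(to([.470,-.396,.19]))
print(to([.497,.127,.19],-.043))
G=to([.497,.127,.19],-.043)[3]; print(G, G.T@(np.array([.497,.127,.19])-np.array([p[0],p[1],.19]))*1000)
```

```text
t 6.5167 p [ 0.467  -0.3952  0.0301] w 0.023097321350595394 F [-0.9844  1.2281  5.4497] 
q [-0.7024  0.6072  0.0182  0.9806 -0.      1.0686] 
M [[ 0.0009  0.98   -0.1988]
 [-0.0008 -0.1988 -0.98  ]
 [-1.      0.001   0.0006]]
(array([-159.8857,    3.2408,    0.2339]), 0, [0.47, -0.396, 0.19], array([[ 0.0009,  0.98  , -0.1988],
       [-0.0008, -0.1988, -0.98  ],
       [-1.    ,  0.001 ,  0.0006]]))
(array([-160.2577,  -74.2742, -517.694 ]), array([-0.1571,  0.0006, -0.001 ]), [0.497, 0.127, 0.19], array([[ 0.    ,  0.9991, -0.043 ],
       [ 0.    , -0.043 , -0.9991],
       [-1.    ,  0.    , -0.    ]]))
[[ 0.      0.9991 -0.043 ]
 [ 0.     -0.043  -0.9991]
 [-1.      0.     -0.    ]] [   0.        7.513  -523.0539]
```

>>> play_rows:
  plan:
    - [-10,0,0,0,0,0,1]
    - [-30,0,0,0,0,0,1]
    - [-30,0,0,0,0,0,1]
    - [-30,0,0,0,0,0,1]
    - [-30,0,0,0,0,0,1]
    - [-30,0,0,0,0,0,1]
    - [0,0,0,-0.0525,0,0,1]
    - [0,0,0,-0.0525,0,0,1]
    - [0,0,0,-0.052,0,0,1]
    - [0,0,-20,0,0,0,1]
    - [0,0,-30,0,0,0,1]
    - [0,0,-35,0,0,0,1]
    - [0,0,-35,0,0,0,1]
    - [0,0,-35,0,0,0,1]
    - [0,0,-35,0,0,0,1]
    - [0,0,-35,0,0,0,1]
    - [0,0,-35,0,0,0,1]
    - [0,0,-35,0,0,0,1]
    - [0,0,-35,0,0,0,1]
    - [0,0,-35,0,0,0,1]

```text
clock: 8.18
eef_pos: [0.4817, -0.0286, 0.1893]
tool_rot: [-0.51, -0.489, 0.511, -0.489]
ft_force: [0.2, -0.9, -2.0]
grip_width: 0.0228
```

>>> play_rows:
  plan:
    - [0,1.5,-35,0,0,0,1]
    - [0,1.5,-35,0,0,0,1]
    - [0,1.5,-32,0,0,0,1]
    - [0,1.5,-30,0,0,0,1]
    - [0,1.5,-18,0,0,0,1]
    - [0,0,-8,0,0,0,1]
    - [0,0,0,0,0,0,1]
    - [0,0,0,0,0,0,1]
    - [0,0,0,0,0,0,1]

```text
clock: 8.93
eef_pos: [0.4964, 0.126, 0.1892]
tool_rot: [-0.511, -0.489, 0.511, -0.489]
ft_force: [0.3, -0.0, -1.2]
grip_width: 0.0232
```

Run:
```python
from h import *
st()
print(to([.497,.127,.1015],-.043)[:2])
p=camera('wrist');cv2.imwrite('pics/w2.png',p['frame'][:,:,::-1]);W=cloud(p)
x,y,z=W[...,0],W[...,1],W[...,2];f=p['frame'].astype(int)
comps((x>.4)&(x<.75)&(y>.04)&(y<.25)&(z>.06)&(z<.11)&(f.sum(2)<270),W,'dark',50)
p=camera('scene');W=cloud(p);cv2.imwrite('pics/s2.png',cv2.resize(p['frame'][80:300,120:460,::-1],None,fx=2,fy=2))
```

```text
t 8.9333 p [0.4964 0.126  0.1892] w 0.02322674478505885 F [ 0.3222 -0.0316 -1.2198] 
q [ 0.249   0.2873 -0.0439  1.2405 -0.0006  1.8641] 
M [[-0.0007  0.999  -0.0443]
 [-0.0008 -0.0443 -0.999 ]
 [-1.     -0.0007  0.0008]]
(array([87.6589,  0.6159, -1.0476]), array([-0.0013,  0.0008,  0.0007]))
dark 825 mean [0.5883 0.1516 0.0805] rect [0.5913 0.1495] [22.3161 29.1091] 36.94599533081055
dark 751 mean [0.5444 0.1233 0.0805] rect [0.5462 0.1197] [21.2385 31.239 ] 34.024925231933594
dark 214 mean [0.6192 0.11   0.0777] rect [0.6215 0.1112] [30.8181 14.831 ] 28.912321090698242
```

View pics/s2.png

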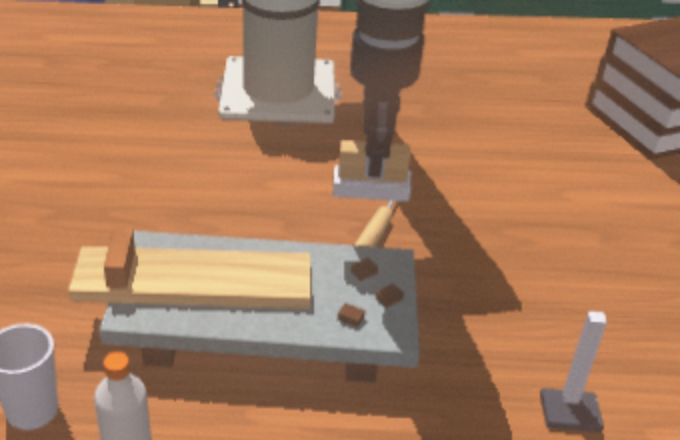

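View pics/w2.png

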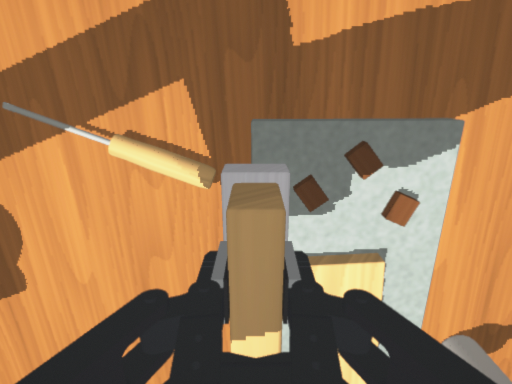

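The scraper is held level at wrist pixel (255,260). The chips are at (311,193), (364,159) and (401,208), all ahead of its face. Lowering it to just above the deck, then sweeping towards the stand's +x.

>>> play_rows:
  plan:
    - [25,0,-4,0,0,0,1]
    - [25,0,0,0,0,0,1]
    - [20,0,0,0,0,0,1]
    - [10,0,0,0,0,0,1]
    - [5,0,0,0,0,0,1]
    - [2,0,0,0,0,0,1]
    - [0,0,0,0,0,0,1]
    - [0,0,0,0,0,0,1]
    - [0,0,0,0,0,0,1]

```text
clock: 9.78
eef_pos: [0.4979, 0.1315, 0.1036]
tool_rot: [0.511, 0.489, -0.51, 0.49]
ft_force: [0.8, 0.6, -1.5]
grip_width: 0.0231
```

Run:
```python
from h import *
st()
print(to([.672,.130-.0075,.1015],-.043)[:2])
```

```text
t 9.7833 p [0.4979 0.1315 0.1036] w 0.023095405270977157 F [ 0.7593  0.5877 -1.4527] 
q [ 0.2581  0.3601 -0.1784  1.0297 -0.      1.8721] 
M [[ 0.0025  0.9991 -0.0431]
 [ 0.0006 -0.0431 -0.9991]
 [-1.      0.0025 -0.0008]]
(array([  2.5474, 174.3074,   1.4409]), array([-0.0002, -0.0008, -0.0025]))
```

>>> play_rows:
  plan:
    - [2,4,0,0,0,0,1]
    - [0,9,0,0,0,0,1]
    - [0,9,0,0,0,0,1]
    - [0,9,0,0,0,0,1]
    - [0,9,0,0,0,0,1]
    - [0,9,0,0,0,0,1]
    - [0,9,0,0,0,0,1]
    - [0,9,0,0,0,0,1]
    - [0,9,0,0,0,0,1]
    - [0,9,0,0,0,0,1]
    - [0,9,0,0,0,0,1]
    - [0,9,0,0,0,0,1]
    - [0,9,0,0,0,0,1]
    - [0,9,0,0,0,0,1]
    - [0,9,0,0,0,0,1]
    - [0,9,0,0,0,0,1]
    - [0,9,0,0,0,0,1]
    - [0,9,0,0,0,0,1]
    - [0,9,0,0,0,0,1]

```text
clock: 11.37
eef_pos: [0.6636, 0.124, 0.1001]
tool_rot: [-0.511, -0.489, 0.511, -0.489]
ft_force: [-0.9, -0.4, 0.4]
grip_width: 0.0233
```

>>> play_rows:
  plan:
    - [0,9,0,0,0,0,1]
    - [0,5,0,0,0,0,1]
    - [0,0,0,0,0,0,1]
    - [0,0,0,0,0,0,1]
    - [0,0,0,0,0,0,1]

```text
clock: 11.78
eef_pos: [0.6767, 0.1235, 0.1001]
tool_rot: [-0.511, -0.489, 0.511, -0.489]
ft_force: [0.6, -0.8, -1.1]
grip_width: 0.0236
```

Run:
```python
from h import *
st()
p=camera('scene');cv2.imwrite('pics/s3.png',cv2.resize(p['frame'][130:330,140:480,::-1],None,fx=2.3,fy=2.3))
```

```text
t 11.7833 p [0.6767 0.1235 0.1001] w 0.023591958802252906 F [ 0.6383 -0.7836 -1.1131] 
q [ 0.1805  0.6901  0.3685  1.2493 -0.0001  1.7943] 
M [[-0.0001  0.9991 -0.043 ]
 [-0.0001 -0.043  -0.9991]
 [-1.     -0.0001  0.0001]]
```

View pics/s3.png

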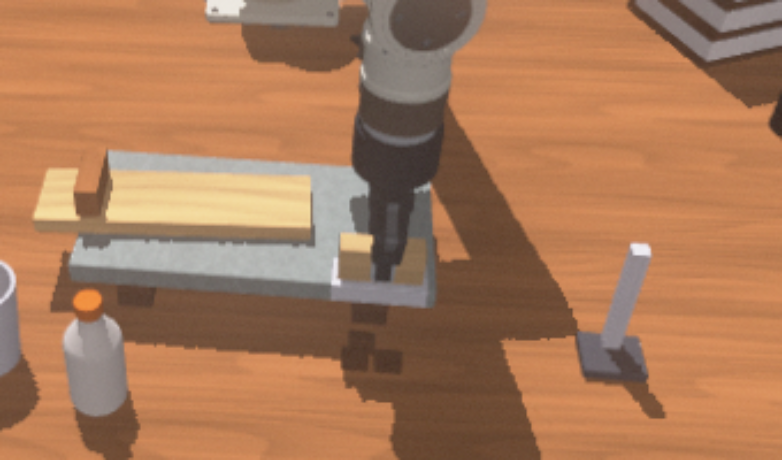

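>>> play_rows:
  plan:
    - [-15,0,0,0,0,0,1]
    - [-25,0,0,0,0,0,1]
    - [-25,0,0,0,0,0,1]
    - [-25,0,0,0,0,0,1]
    - [0,-6,15,0,0,0,1]
    - [0,-11,30,0,0,0,1]
    - [0,-11,32,0,0,0,1]
    - [0,-11,32,0,0,0,1]
    - [0,-11,32,0,0,0,1]
    - [0,-11,32,0,0,0,1]
    - [0,-11,32,0,0,0,1]
    - [0,-11,32,0,0,0,1]
    - [0,-11,32,0,0,0,1]
    - [0,-11,32,0,0,0,1]
    - [0,-11,32,0,0,0,1]
    - [0,-11,32,0,0,0,1]
    - [0,-11,32,0,0,0,1]
    - [0,-11,32,0,0,0,1]
    - [0,-11,32,0,0,0,1]
    - [0,-11,32,0,0,0,1]

```text
clock: 13.5
eef_pos: [0.4833, -0.3625, 0.1903]
tool_rot: [-0.511, -0.489, 0.511, -0.489]
ft_force: [-0.2, -0.7, -1.2]
grip_width: 0.0232
```

>>> play_rows:
  plan:
    - [0,-11,32,0,0,0,1]
    - [0,-8,21,0,0,0,1]
    - [0,0,0,0.0525,0,0,1]
    - [0,0,0,0.0525,0,0,1]
    - [0,0,0,0.052,0,0,1]
    - [0,0,0,0,0,0,1]
    - [0,0,0,0,0,0,1]

```text
clock: 14.08
eef_pos: [0.463, -0.4134, 0.1901]
tool_rot: [-0.547, -0.448, 0.547, -0.448]
ft_force: [-0.4, -1.0, -2.6]
grip_width: 0.0236
```

Run:
```python
from h import *
st(); print(to([.467,-.395,.031]))
p=camera('top');cv2.imwrite('pics/t4.png',cv2.resize(p['frame'][90:290,90:460,::-1],None,fx=2.1,fy=2.1));W=cloud(p)
x,y,z=W[...,0],W[...,1],W[...,2];f=p['frame'].astype(int);sat=f.max(2)-f.min(2)
roi=(x>.4)&(x<.72)&(y>-.3)&(y<.25)
comps(roi&(z>.055)&(z<.1)&(sat>60),W,'wood',6)
comps((x>.6)&(x<.85)&(y>0)&(y<.25)&(z>.006)&(z<.03),W,'low',6)
comps(roi&(z>.115),W,'batten',6)
```

```text
t 14.0833 p [ 0.463  -0.4134  0.1901] w 0.023584874341038453 F [-0.4306 -1.0287 -2.5936] 
q [-0.7288  0.5022  0.2808  1.3503  0.      1.0406] 
M [[-0.0006  0.9803 -0.1973]
 [ 0.0006 -0.1973 -0.9803]
 [-1.     -0.0007 -0.0004]]
(array([159.0999,   0.3577, -18.7296]), 0, [0.467, -0.395, 0.031], array([[-0.0006,  0.9803, -0.1973],
       [ 0.0006, -0.1973, -0.9803],
       [-1.    , -0.0007, -0.0004]]))
wood 100 mean [ 0.573  -0.2136  0.0881] rect [ 0.5745 -0.2099] [79.8677 28.1816] 3.344435214996338
wood 624 mean [ 0.5923 -0.0263  0.0877] rect [ 0.5825 -0.0219] [ 60.2783 153.8586] 0.5277407169342041
wood 55 mean [ 0.6014 -0.1269  0.0884] rect [ 0.6013 -0.1283] [13.0169 49.7061] 1.7875717878341675
wood 11 mean [0.5794 0.0424 0.0881] rect [0.5795 0.042 ] [ 9.2907 10.9622] 0.1028783842921257
wood 7 mean [0.5775 0.0278 0.0861] rect [0.5782 0.0272] [8.1746 5.4617] 88.2127914428711
wood 9 mean [0.5764 0.0148 0.0866] rect [0.5763 0.0151] [10.0168  5.5648] 42.01777267456055
wood 7 mean [ 0.5301 -0.1776  0.0691] rect [ 0.5297 -0.1771] [ 3.9176 15.2751] 65.31209564208984
low 153 mean [0.7043 0.1156 0.0131] rect [0.7018 0.1183] [56.4288 31.211 ] 89.7674560546875
batten 216 mean [ 0.5743 -0.1686  0.1219] rect [ 0.5745 -0.1686] [67.6834 21.7975] 0.9233381152153015
batten 99 mean [ 0.4038 -0.2958  0.6321] rect [ 0.4044 -0.2951] [9.3651 9.0311] 87.0849838256836
```

View pics/t4.png

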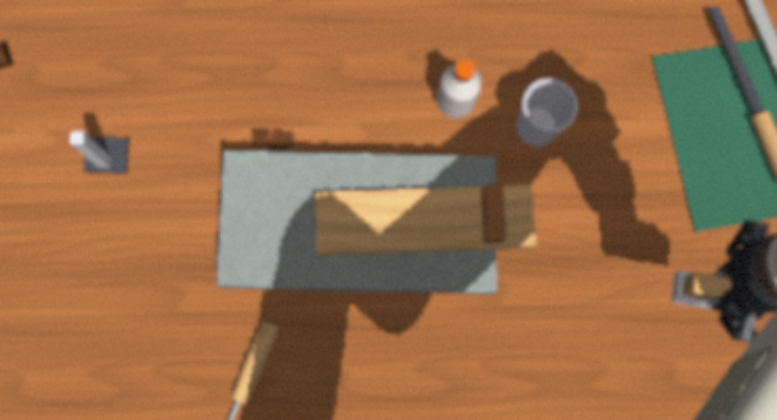

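Deck is clear: the chips lie on the table beside the stand's far side, at (272,137) in the picture, and the plank has not moved. Setting the scraper down.

>>> play_rows:
  plan:
    - [25,0,-9,0,0,0,1]
    - [30,0,-9.7,0,0,0,1]
    - [30,0,0,0,0,0,1]
    - [30,0,0,0,0,0,1]
    - [20,0,0,0,0,0,1]
    - [12,0,0,0,0,0,1]
    - [6,0,0,0,0,0,1]
    - [3,0,0,0,0,0,1]
    - [2,0,0,0,0,0,1]
    - [1,0,0,0,0,0,1]
    - [0,0,0,0,0,0,1]
    - [0,0,0,0,0,0,1]

```text
clock: 15.13
eef_pos: [0.4677, -0.396, 0.0324]
tool_rot: [0.548, 0.447, -0.547, 0.448]
ft_force: [-0.2, -0.3, -2.6]
grip_width: 0.0234
```

>>> play_rows:
  plan:
    - [1,0,0,0,0,0,1]
    - [1,0,0,0,0,0,1]
    - [1,0,0,0,0,0,1]
    - [0,0,0,0,0,0,1]
    - [0,0,0,0,0,0,1]

```text
clock: 15.55
eef_pos: [0.4675, -0.3958, 0.0301]
tool_rot: [0.548, 0.447, -0.547, 0.448]
ft_force: [-2.0, 1.5, 5.0]
grip_width: 0.0233
```

>>> play_rows:
  plan:
    - [0,0,0,0,0,0,-1]
    - [0,0,0,0,0,0,-1]
    - [0,0,0,0,0,0,-1]
    - [0,0,0,0,0,0,-1]
    - [0,0,0,0,0,0,-1]
    - [0,0,0,0,0,0,-1]
    - [0,0,0,0,0,0,-1]
    - [-10,0,0,0,0,0,-1]
    - [-30,0,0,0,0,0,-1]
    - [-40,0,0,0,0,0,-1]
    - [-40,0,0,0,0,0,-1]
    - [-40,0,0,0,0,0,-1]
    - [-20,0,0,0,0,0,-1]
    - [0,0,0,-0.1187,0,0,-1]
    - [0,0,0,-0.1187,0,0,-1]
    - [0,0,0,-0.1187,0,0,-1]
    - [0,0,0,-0.1187,0,0,-1]
    - [0,0,0,-0.1187,0,0,-1]
    - [0,0,0,-0.1187,0,0,-1]
    - [0,0,0,-0.1187,0,0,-1]

```text
clock: 17.22
eef_pos: [0.4671, -0.3954, 0.2092]
tool_rot: [0.318, 0.631, -0.318, 0.632]
ft_force: [-0.2, -0.3, -0.7]
grip_width: 0.0852
```

>>> play_rows:
  plan:
    - [0,0,0,-0.1187,0,0,-1]
    - [0,0,0,-0.1187,0,0,-1]
    - [0,0,0,-0.1187,0,0,-1]
    - [0,0,0,-0.1187,0,0,-1]
    - [0,0,0,-0.1187,0,0,-1]
    - [0,0,0,-0.1187,0,0,-1]
    - [0,0,0,-0.1187,0,0,-1]
    - [0,0,0,-0.1187,0,0,-1]
    - [0,0,0,0,0,0,-1]
    - [0,0,0,0,0,0,-1]

```text
clock: 18.05
eef_pos: [0.4671, -0.3955, 0.209]
tool_rot: [-0.003, 0.707, 0.002, 0.707]
ft_force: [-0.3, -0.3, 0.4]
grip_width: 0.0855
```

Run:
```python
from h import *
st(); print(to([.575,-.169,.2],1.583))
p=camera('top');W=cloud(p)
x,y,z=W[...,0],W[...,1],W[...,2]
s=(x>.38)&(x<.55)&(y>-.5)&(y<-.28)
comps(s&(z>.05)&(z<.075),W,'rib',50); comps(s&(z>.015)&(z<.03),W,'base',20)
```

```text
t 18.05 p [ 0.4671 -0.3955  0.209 ] w 0.08545045175344235 F [-0.3008 -0.3382  0.3666] 
q [-0.7025  0.4755  0.2872  1.3819  0.     -0.7092] 
M [[ 0.0005 -0.0067  1.    ]
 [-0.0004  1.      0.0067]
 [-1.     -0.0004  0.0005]]
(array([  8.9141, 225.7359, 109.3738]), array([-0.0055,  0.0005,  0.0004]), [0.575, -0.169, 0.2], array([[ 0.    , -0.0122,  0.9999],
       [ 0.    ,  0.9999,  0.0122],
       [-1.    ,  0.    ,  0.    ]]))
rib 267 mean [ 0.4648 -0.396   0.061 ] rect [ 0.4657 -0.3979] [80.8135 25.2915] 78.68923950195312
base 133 mean [ 0.4596 -0.3831  0.0218] rect [ 0.4647 -0.397 ] [90.9821 36.0547] 75.70878601074219
```

Scraper stands upright at its old place. Now to the batten.

>>> play_rows:
  plan:
    - [0,15,7.5,-0.0055,0,0,-1]
    - [0,30,14.5,0,0,0,-1]
    - [0,30,14.5,0,0,0,-1]
    - [0,30,14.5,0,0,0,-1]
    - [0,30,14.5,0,0,0,-1]
    - [0,30,14.5,0,0,0,-1]
    - [0,30,14.5,0,0,0,-1]
    - [0,20,10,0,0,0,-1]
    - [0,10,5,0,0,0,-1]
    - [0,0,0,0,0,0,-1]
    - [0,0,0,0,0,0,-1]

```text
clock: 19.02
eef_pos: [0.5732, -0.1691, 0.2083]
tool_rot: [-0.006, 0.707, 0.005, 0.707]
ft_force: [0.4, -0.7, 0.2]
grip_width: 0.0853
```

Run:
```python
from h import *
st()
p=camera('wrist');W=cloud(p);f=p['frame'].astype(int);cv2.imwrite('pics/w5.png',p['frame'][:,:,::-1])
x,y,z=W[...,0],W[...,1],W[...,2]
roi=(x>.5)&(x<.65)&(y>-.3)&(y<.1)
comps(roi&(z>.115)&(z<.13),W,'batten',50)
comps(roi&(z>.083)&(z<.093),W,'planktop',200)
```

```text
t 19.0167 p [ 0.5732 -0.1691  0.2083] w 0.08527393186853509 F [ 0.3713 -0.7033  0.1691] 
q [-0.2865  0.4463  0.2397  1.3644 -0.0008 -0.3015] 
M [[-0.0004 -0.015   0.9999]
 [-0.0008  0.9999  0.015 ]
 [-1.     -0.0007 -0.0004]]
batten 2451 mean [ 0.5734 -0.1688  0.1215] rect [ 0.5757 -0.1688] [70.4452 24.0151] 0.9181181788444519
planktop 23541 mean [ 0.5716 -0.0757  0.0875] rect [ 0.5741 -0.0837] [ 79.9914 280.3759] 0.9321479201316833
```

View pics/w5.png

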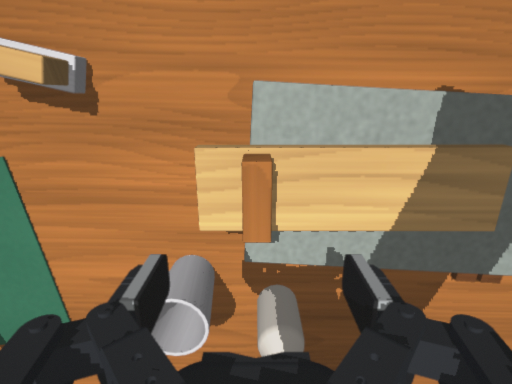

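>>> play_rows:
  plan:
    - [25,0,2,0,0,0,-1]
    - [30,0,0,0,0,0,-1]
    - [25,0,0,0,0,0,-1]
    - [18,0,0,0,0,0,-1]
    - [10,0,0,0,0,0,-1]
    - [5,0,0,0,0,0,-1]
    - [2,0,0,0,0,0,-1]
    - [0,0,0,0,0,0,-1]
    - [0,0,0,0,0,0,-1]
    - [0,0,0,0,0,0,1]
    - [0,0,0,0,0,0,1]
    - [0,0,0,0,0,0,1]
    - [0,0,0,0,0,0,1]
    - [0,0,0,0,0,0,1]
    - [0,0,0,0,0,0,1]
    - [0,0,0,0,0,0,1]
    - [0,0,0,0,0,0,1]

```text
clock: 20.48
eef_pos: [0.5756, -0.1686, 0.0938]
tool_rot: [-0.005, 0.707, 0.006, 0.707]
ft_force: [-0.7, 1.6, 2.7]
grip_width: 0.023
```

Run:
```python
from h import *
st()
o,p,M=axes()
u=np.array([.043,.999,0]); fr=np.array([.5718,.0563,0]); post=np.array([.678,.3515,0])
b=np.array([.5757,-.1688,0])
# top+scene stats: post again
q0=camera('top');W=cloud(q0);x,y,z=W[...,0],W[...,1],W[...,2]
comps((x>.62)&(x<.74)&(y>.28)&(y<.42)&(z>.128),W,'post',4)
comps((x>.45)&(x<.7)&(y>.07)&(y<.25)&(z>.06)&(z<.08),W,'deckfront',100)
d=(post-fr)@u; print('travel',d)
print('tool shift',M.T@(u*d)*1000)
```

```text
t 20.4833 p [ 0.5756 -0.1686  0.0938] w 0.023038971043817694 F [-0.6751  1.5731  2.6839] 
q [-0.2852  0.5233  0.0556  1.1023  0.0004 -0.3007] 
M [[ 0.0008 -0.0155  0.9999]
 [ 0.0002  0.9999  0.0155]
 [-1.      0.0001  0.0008]]
post 48 mean [0.6769 0.3506 0.138 ] rect [0.6775 0.3508] [17.876 15.877] 88.87471771240234
deckfront 2624 mean [0.5792 0.1254 0.0695] rect [0.5822 0.1247] [114.5893 180.9663] 88.01200103759766
travel 0.29947139999999994
tool shift [  0.0588 298.9362  17.5169]
```

>>> play_rows:
  plan:
    - [0,5,0.3,0.003,0,0,1]
    - [0,10,0.5,0.003,0,0,1]
    - [0,15,0.8,0.003,0,0,1]
    - [0,15,0.8,0.003,0,0,1]
    - [0,15,0.7,0.003,0,0,1]
    - [0,15,0.7,0.003,0,0,1]
    - [0,15,0.6,0.003,0,0,1]
    - [0,15,0.6,0.003,0,0,1]
    - [0,15,0.5,0.003,0,0,1]
    - [0,15,0.5,0.003,0,0,1]
    - [0,15,0.4,0.003,0,0,1]
    - [0,15,0.4,0.003,0,0,1]
    - [0,15,0.3,0.003,0,0,1]
    - [0,15,0.3,0.003,0,0,1]
    - [0,15,0.2,0.003,0,0,1]
    - [0,15,0.2,0.003,0,0,1]
    - [0,15,0.1,0.003,0,0,1]
    - [0,15,0.1,0.003,0,0,1]
    - [0,10,0,0.003,0,0,1]
    - [0,5,0,0,0,0,1]

```text
clock: 22.2
eef_pos: [0.5871, 0.1015, 0.0938]
tool_rot: [0.014, 0.707, -0.015, 0.707]
ft_force: [-0.7, -6.0, 5.8]
grip_width: 0.0232
```

Run:
```python
from h import *
st()
p=camera('top');W=cloud(p);x,y,z=W[...,0],W[...,1],W[...,2];f=p['frame'].astype(int);sat=f.max(2)-f.min(2)
cv2.imwrite('pics/t6.png',cv2.resize(p['frame'][100:260,80:400,::-1],None,fx=2.4,fy=2.4))
comps((x>.5)&(x<.65)&(y>.19)&(y<.42)&(z>.075)&(z<.1),W,'plankfront',50)
p=camera('scene');W=cloud(p);x,y,z=W[...,0],W[...,1],W[...,2]
comps((x>.5)&(x<.65)&(y>.19)&(y<.42)&(z>.08)&(z<.1),W,'plankfront s',50)
for n in ('plank_front','post_top','plank_batten'):print(n,[(d['centre'],d['confidence']) for d in pinpoint(n,p)][:2])
```

```text
t 22.2 p [0.5871 0.1015 0.0938] w 0.023241412957548106 F [-0.6745 -6.014   5.8217] 
q [ 0.1722  0.5161  0.0433  1.0974 -0.0018  0.2134] 
M [[ 0.0009  0.0412  0.9991]
 [-0.0017  0.9991 -0.0412]
 [-1.     -0.0017  0.001 ]]
plankfront 1079 mean [0.5935 0.2756 0.0871] rect [0.5941 0.275 ] [102.3695  80.809 ] 87.65043640136719
plankfront s 1525 mean [0.5994 0.2578 0.0874] rect [0.5949 0.2577] [136.3029  84.1763] 88.13387298583984
plank_front [([0.5927, 0.3295, 0.0902], 0.86)]
post_top [([0.6739, 0.3524, 0.1421], 0.98)]
plank_batten [([0.5863, 0.097, 0.1072], 0.72), ([0.7216, -0.2519, 0.0492], 0.43)]
```

View pics/t6.png

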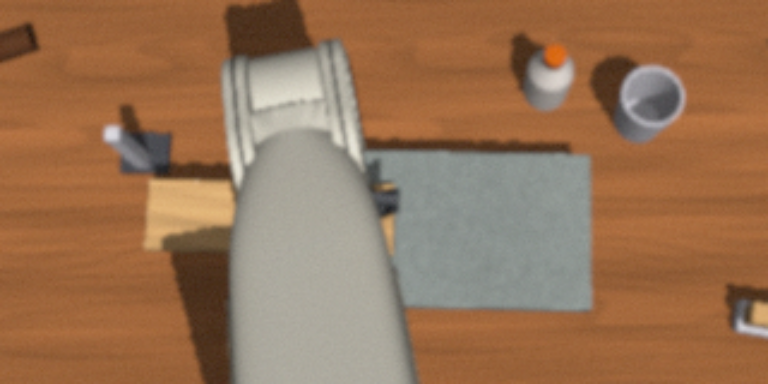

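>>> play_rows:
  plan:
    - [0,7,0,0,0,0,1]
    - [0,8,0,0,0,0,1]
    - [0,6,0,0,0,0,1]
    - [0,4,0,0,0,0,1]
    - [0,2,0,0,0,0,1]
    - [0,1,0,0,0,0,1]
    - [0,0,0,0,0,0,1]
    - [0,0,0,0,0,0,1]
    - [0,0,0,0,0,0,1]
    - [0,0,0,0,0,0,1]

```text
clock: 23.28
eef_pos: [0.5884, 0.1274, 0.0938]
tool_rot: [0.015, 0.707, -0.016, 0.707]
ft_force: [0.2, -4.6, 6.2]
grip_width: 0.023
```

Run:
```python
from h import *
st()
u=np.array([.042,.9991])
for n in ('top','scene'):
    p=camera(n);W=cloud(p);x,y,z=W[...,0],W[...,1],W[...,2]
    m=(x>.55)&(x<.635)&(y>.22)&(y<.42)&(z>.08)&(z<.1); P=W[m]
    q=W[(x>.62)&(x<.74)&(y>.28)&(y<.42)&(z>.128)]
    print(n,'front u',np.percentile(P[:,:2]@u,[95,99,100]),'z near/far',P[P[:,1]<.26][:,2].mean(),P[P[:,1]>.32][:,2].mean(),'post u',(q[:,:2]@u).min(),(q[:,:2]@u).max())
    for k in ('plank_front','post_top'):print(k,[(d['centre'],d['confidence']) for d in pinpoint(k,p)][:1])
    if n=='scene': cv2.imwrite('pics/s7.png',cv2.resize(p['frame'][130:330,140:480,::-1],None,fx=2.3,fy=2.3))
```

```text
t 23.2833 p [0.5884 0.1274 0.0938] w 0.022960606651296022 F [ 0.1725 -4.6233  6.2302] 
q [ 0.2144  0.5276  0.063   1.1058 -0.0024  0.2578] 
M [[ 0.0009  0.0434  0.9991]
 [-0.0022  0.9991 -0.0434]
 [-1.     -0.0022  0.001 ]]
top front u [0.372  0.3762 0.3775] z near/far nan 0.08695375496183526 post u 0.37064910450501953 0.3875876253086263
plank_front [([0.598, 0.3519, 0.0915], 0.83)]
post_top [([0.6768, 0.3506, 0.1409], 0.93)]
scene front u [0.368  0.3731 0.3752] z near/far 0.08720580049532897 0.08753430619703413 post u 0.37124355406120846 0.38909267039836076
plank_front [([0.5966, 0.3512, 0.0873], 0.73)]
post_top [([0.6749, 0.3534, 0.139], 0.8)]<stdin>:8: RuntimeWarning: Mean of empty slice.
  ret = ret.dtype.type(ret / rcount)
```

View pics/s7.png

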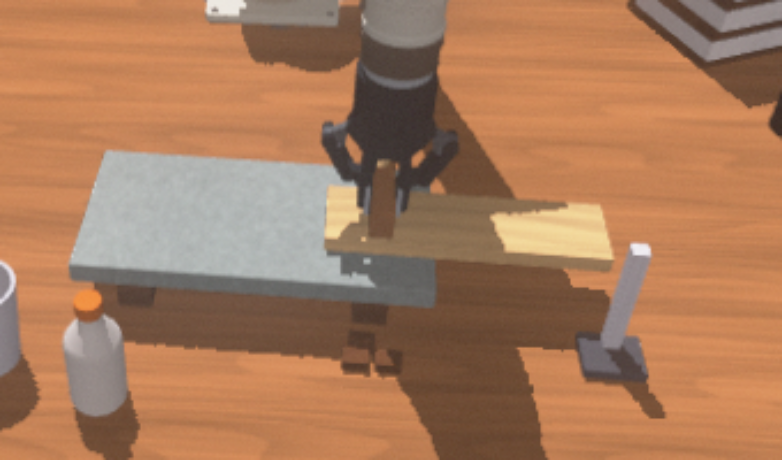

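Kinematics and depth put the front about 2.5 mm short of level. A small nudge, then a check of all three chips.

>>> play_rows:
  plan:
    - [0,2,0,0,0,0,1]
    - [0,1.5,0,0,0,0,1]
    - [0,0,0,0,0,0,1]
    - [0,0,0,0,0,0,1]
    - [0,0,0,0,0,0,1]
    - [0,0,0,0,0,0,1]

```text
clock: 24.08
eef_pos: [0.5886, 0.1307, 0.0938]
tool_rot: [0.015, 0.707, -0.016, 0.707]
ft_force: [-0.2, -4.3, 6.6]
grip_width: 0.0233
```

Run:
```python
from h import *
st()
p=camera('scene')
cv2.imwrite('pics/s8.png',cv2.resize(p['frame'][200:310,260:370,::-1],None,fx=5,fy=5,interpolation=cv2.INTER_CUBIC))
for k in ('chip0','chip1','chip2'):
  print(k,[(np.round(d['centre'],3),round(d['confidence'],2)) for d in search_frame(k,p)])
W=cloud(p);x,y,z=W[...,0],W[...,1],W[...,2]
comps((x>.66)&(x<.8)&(y>.02)&(y<.22)&(z>.004)&(z<.05),W,'low',6)
m=(x>.47)&(x<.68)&(y>-.17)&(y<.2)&(z>.076)&(z<.084);comps(m,W,'on deck',4)
```

```text
t 24.0833 p [0.5886 0.1307 0.0938] w 0.02333189527813772 F [-0.2202 -4.2945  6.6347] 
q [ 0.2199  0.5292  0.0658  1.1071 -0.0027  0.2635] 
M [[ 0.0009  0.0436  0.999 ]
 [-0.0025  0.999  -0.0436]
 [-1.     -0.0025  0.0011]]
chip0 [(array([0.692, 0.112, 0.018]), 0.63), (array([0.718, 0.134, 0.013]), 0.53)]
chip1 [(array([0.692, 0.112, 0.018]), 0.63), (array([0.718, 0.134, 0.013]), 0.53)]
chip2 [(array([0.692, 0.112, 0.018]), 0.63), (array([0.718, 0.134, 0.013]), 0.53)]
low 6 mean [0.6685 0.0391 0.0473] rect [0.6684 0.0384] [9.1902 0.9942] 85.80127716064453
low 11 mean [0.671  0.0765 0.0486] rect [0.671  0.0767] [17.8948  2.9015] 86.88174438476562
low 12 mean [0.6708 0.1058 0.0468] rect [0.6712 0.1059] [17.0804 14.6562] 48.09126281738281
low 14 mean [0.6721 0.1327 0.0472] rect [0.6717 0.1327] [24.2794 11.6773] 57.555721282958984
low 12 mean [0.6746 0.1627 0.0487] rect [0.6746 0.1626] [24.3409  3.2095] 87.77659606933594
low 195 mean [0.7035 0.1053 0.0137] rect [0.7029 0.1053] [30.8876 35.4868] 86.2718505859375
low 103 mean [0.7123 0.1341 0.011 ] rect [0.7094 0.1347] [25.7706 23.3757] 84.97266387939453
on deck 151 mean [0.6294 0.1371 0.08  ] rect [0.6304 0.1363] [127.3927   8.175 ] 87.96907806396484
```

View pics/s8.png

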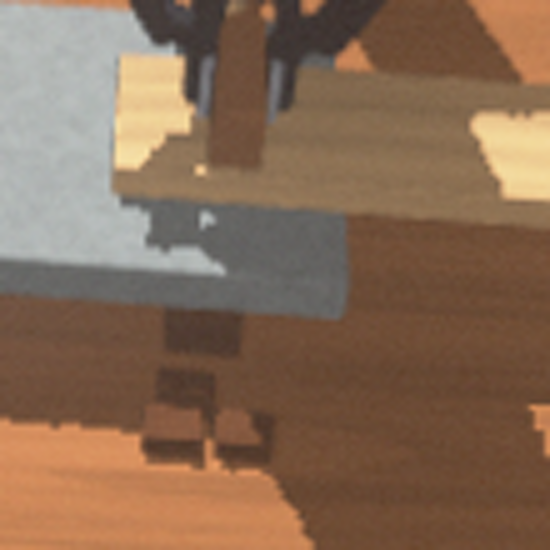

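Run:
```python
from h import *
u=np.array([.043,.9991]);p=camera('top');W=cloud(p);x,y,z=W[...,0],W[...,1],W[...,2]
P=W[(x>.55)&(x<.635)&(y>.22)&(y<.42)&(z>.08)&(z<.1)];q=W[(x>.62)&(x<.74)&(y>.28)&(y<.42)&(z>.128)]
print((P[:,:2]@u).max(),(q[:,:2]@u).min(),(q[:,:2]@u).max()); job_done(); st()
```

```text
0.380829253413633 0.3715346818956391 0.3884617268597895
the job is handed in; nothing more can be done
the job is handed in; nothing more can be done
```

The job is handed in, at about 24 s of the 61 s allowed. It reports no verdict, so what follows rests on my own checks.

- **Chips:** One sweep with the scraper towards the stand's far side took all three off the deck. The last picture shows three dark chips on the table beside the stand. The depth check saw only two separate blobs, with two of the chips merged. The network reported two positions, so the third chip rests on the picture alone. One chip may be tilted or leaning (measured about 18 mm up).
- **Scraper:** It was set back in its original place, upright, and released. The depth check after letting go showed it level and in the same spot.
- **Plank:** I gripped it by the batten and slid it about 300 mm along the stand's outward direction. On the way I turned it about 0.06 rad to line up with the stand. It lies flat, with its top at about 87 mm.
- **Level with the post:** The last top view put the plank's front end at 380.8 mm along the outward direction and the post's bar at 371.5–388.5 mm (centre 380.0 mm). That is about 1 mm off, within the 2 mm calibration. The arm's own position gave 380.0 mm.
- **Hold:** The gripper is still closed on the batten (23 mm opening), and the wrist force is about 8 N.
- **Bystanders:** The glue bottle, tin and screwdriver were not approached. The glue and tin look unmoved in the later pictures. I last saw the screwdriver before the plank slide and did not re-measure any of them at the end.

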